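# Pack the potter's four-piece table set into its cork-lined box

### The arm

A 6-joint arm with a two-finger parallel gripper is mounted at the origin on the work surface. World frame = base frame: x ahead of the robot, y to its left, z up, the work surface at z = 0. Lengths are in m, angles in rad, forces in N, time in s.
With the tool pointing down it reaches from about 0.3 to 0.775 m from the base axis. Payload 14.6 kg.
Tool frame: the origin (TCP) lies at the very end of the fingers, on their centre line; the grasp point (between the pads) lies 19 mm behind it; z points along the fingers, y is the line along which they close (so a half turn about z gives the same grasp; the last joint's range is limited). The gripper opens to 94 mm and grips with 3 to 60 N. Pads are 16 mm wide; open, the fingers measure 119 mm over their backs; the gripper's body (75 mm by 177 mm) begins 78 mm behind the grasp point.
Start: joints at [1.15, 0.3, 1.521, -0, 1.321, -0.067], TCP at [0.191, 0.516, 0.205] pointing down, gripper open.
Joint ranges: [-3.03, 3.03], [-0.79, 2.21], [0.23, 2.52], [-1.04, 4.18], [0, 3.07], [-2.55, 2.55]. Speed limits (rad/s): [2.22, 2.22, 2.57, 3.14, 3.14, 3.14].

### API

Orientations are given as [roll, pitch, yaw] about the fixed x, y, z axes, in that order (R = Rz(yaw) Ry(pitch) Rx(roll)).
In Python, from station import ctrl, cams gives the robot as it stands. The module is installed in compiled form; this text tells all that it offers.
- The arm moves only by the tool arm_command, never from a script. Its argument "plan" is a list that holds one entry, the list of rows, each a list of 7 numbers: the shift along the tool's x, y, z in fractions of the full range, 1 being 750 mm, then the turn, a rotation vector about the tool's x, y, z in parts of the range, where 1.0 means 2 pi rad, then the closure, from -1 (fully open) to 1 (shut). A call has 1 to 12 rows; each row is the pose to reach, as a shift and turn from the pose commanded when the call began, along the tool's axes at that moment; what a row does not reach only later rows make up. A row lasts 1/10 s, in which the tool goes at most 50 mm and 8.59 degrees, less where a joint would pass 70% of its speed; a pose out of reach is approached as far as the arm can. A shift or turn number past 1, either way, is cut back to 1. A call with a gripper value outside its range is refused whole. The fingers move at their own pace and stop on an object; "squeeze" is the grip in N (left out, the last holds). Time passes only in rows, so rows that repeat a pose let the fingers close. It gives the time, the measured TCP pose, the force, the opening and the grip force at its end, in the units of the state.
- ctrl.get_obs(): the state, without advancing time (a new reading comes with each control period).
- cams.camera(name): name is "scene" or "top" or "wrist"; returns (picture, depth): 480x640x3 uint8, blue, green, red; 480x640 float32, m along the optical axis (not along the pixel's ray), 0 where there is no reading.
- cams.camera_info(name): a dict with "fx", "fy", "cx", "cy" (pixels), "world_to_cam" (4x4, takes a point from world to camera coordinates). Camera axes: x right, y down, z forward; pixel columns grow to the right and rows downward; lengths in m; the calibration is good to about 2 mm. A picture is of the moment at which its call begins: read the wrist's pose just before it. camera_info takes no time and is no camera call; for the wrist camera it gives the pose at the moment of the call.
- ctrl.hand_in(): hands the job in; it is judged then, once.
The state is a dict: "time_s": time; "qpos": joint angles; "joint_vel": joint speeds; "tau": joint torques, N m; "ee_pos": TCP position; "eef_rot": TCP orientation; "force": force on the tool from outside, world axes, zero at the start; "moment": the same for the moment, N m; "grip_width": finger opening in m; "grip_force": force on a finger pad.
Only numpy, scipy, OpenCV 4.12 (cv2) and the standard library are available. Lean on these libraries where they do the work, as an engineer would, in place of code of your own. Each camera call takes 0.05 s, during which the arm holds its last target. There are 200 camera calls.

### The job

Pack the four-piece set into the wooden box with the cork cradles: the narrow-necked flask, the round cup without a handle, the square cup and the oblong holder, each standing upright on the floor of the recess cut to its own shape and size. Lower each piece into place and let go only when it is down, for they must not be dropped. Leave the mug with a handle and the straight vase where they stand; they belong to another order.

Things in the scene. Friction and masses are not known exactly. Their poses are not given: they have to be found in the camera images.
- flask: Round narrow-necked flask, 110 mm tall: foot 54 mm across, body 62 mm across up to 52 mm height, shoulder drawing in to a straight neck 28 mm across between 84 and 105 mm height, lip 34 mm across at the top; about 220 g; the same grey-green glazed ceramic as the other pots; origin at the centre of its underside, z up
- cup: Plain round straight-sided cup WITHOUT a handle, 44 mm across, 58 mm tall, open top, wall 4 mm, about 100 g; the same grey-green glazed ceramic as the other pots; origin at the centre of its underside, z up
- square_cup: Square straight-sided cup, 50 x 50 mm, 56 mm tall, open top, wall 5 mm, about 130 g; the same grey-green glazed ceramic as the other pots; origin at the centre of its underside, z up, x and y square to its sides
- oblong: Oblong narrow holder, 70 mm long (along its x) by 32 mm wide (along its y), 60 mm tall, straight-sided, open top, wall 5 mm, about 130 g; the same grey-green glazed ceramic as the other pots; origin at the centre of its underside, z up
- mug: LOOK-ALIKE, not part of the set: round cup 44 mm across and 58 mm tall like the other, but WITH a handle that stands out to 44 mm from its axis along its +y; about 120 g; the same grey-green glazed ceramic as the other pots; origin at the centre of its underside, z up
- vase: LOOK-ALIKE, not part of the set: straight cylindrical vase, 62 mm across, 110 mm tall, wide open top without any neck, about 240 g; the same grey-green glazed ceramic as the other pots; origin at the centre of its underside, z up
- cradle_flask: Cradle for the flask: fixed cork block 100 x 100 x 20 mm, one of four in a 2 x 2 square (104 mm pitch) in a fixed wooden box 224 x 224 mm, 30 mm high, walls 8 mm; origin at the centre of its underside, 8 mm above the table, z up, x and y along its edges; central grey-floored recess 12 mm deep (floor 8 mm above the origin, 2 mm bevel): the larger round one, 78 mm across
- cradle_cup: Cradle for the round cup: fixed cork block 100 x 100 x 20 mm, one of four in a 2 x 2 square (104 mm pitch) in a fixed wooden box 224 x 224 mm, 30 mm high, walls 8 mm; origin at the centre of its underside, 8 mm above the table, z up, x and y along its edges; central grey-floored recess 12 mm deep (floor 8 mm above the origin, 2 mm bevel): the smaller round one, 60 mm across
- cradle_square: Cradle for the square cup: fixed cork block 100 x 100 x 20 mm, one of four in a 2 x 2 square (104 mm pitch) in a fixed wooden box 224 x 224 mm, 30 mm high, walls 8 mm; origin at the centre of its underside, 8 mm above the table, z up, x and y along its edges; central grey-floored recess 12 mm deep (floor 8 mm above the origin, 2 mm bevel): a square one, 66 x 66 mm, sides along x, y
- cradle_oblong: Cradle for the oblong holder: fixed cork block 100 x 100 x 20 mm, one of four in a 2 x 2 square (104 mm pitch) in a fixed wooden box 224 x 224 mm, 30 mm high, walls 8 mm; origin at the centre of its underside, 8 mm above the table, z up, x and y along its edges; central grey-floored recess 12 mm deep (floor 8 mm above the origin, 2 mm bevel): an oblong one, 86 mm along x by 48 mm along y
Not all that is in view belongs to the job. What is shaped like the oblong but red or turquoise is not meant.

How it is judged:
By the outcome, as a careful person would: the job done as asked, in the order asked, and still so for the second after the job is handed in, with the robot touching nothing.
It also fails if it takes over 115 s, if anything falls off the work surface, if the arm or the gripper's body presses on something with over 40 N, if the wrist force passes 120 N, or if a joint passes its speed limit or range.

## Working session

There is one attempt and no reset: what is moved stays moved. The work goes in short steps, Python scripts to look and compute and a tool call to move; the robot and the scene stay as the last step left them, time stands still between calls to the robot, and variables do not carry over. Pictures are saved under pics/ and viewed, at most 14 in all, crops included, and the job is handed in when it is done.

Besides the shell and the picture viewer there is one more tool, called by a JSON object that holds its "fn" and its "kwargs". arm_command: Moves the arm, as the interface text tells. Its arguments: {"type":"object","properties":{"plan":{"type":"array"},"squeeze":{"type":"number"}},"required":["plan"]}

```bash
mkdir -p pics; python3 - <<'E'
from station import ctrl,cams
import cv2,numpy as np
for n in("top","scene"):
    p,d=cams.camera(n);cv2.imwrite(f"pics/{n}0.png",p);np.savez(f"{n}0.npz",p=p,d=d)
    print(n,{k:np.round(v,3).tolist() for k,v in cams.camera_info(n).items()})
print(ctrl.get_obs())
E
```

```text
top {'fx': 596.017, 'fy': 596.017, 'cx': 317.486, 'cy': 236.907, 'world_to_cam': [[-0.087, -0.996, -0.005, 0.121], [-0.966, 0.085, -0.242, 0.509], [0.242, -0.016, -0.97, 1.107], [0.0, 0.0, 0.0, 1.0]]}
scene {'fx': 603.854, 'fy': 603.854, 'cx': 326.117, 'cy': 243.723, 'world_to_cam': [[-0.723, 0.69, 0.004, 0.306], [0.585, 0.616, -0.528, -0.299], [-0.367, -0.38, -0.849, 1.282], [0.0, 0.0, 0.0, 1.0]]}
{'time_s': 0.1, 'qpos': array([ 1.15039905e+00,  3.00366270e-01,  1.52151769e+00,  2.27122363e-06,
        1.32067991e+00, -6.65922440e-02]), 'joint_vel': array([ 0.00045933,  0.00013972, -0.00200513, -0.00064375, -0.00156817,
       -0.00111348]), 'tau': array([ 1.89027873e-03, -5.32638967e+01, -3.53287768e+01,  7.09854439e-02,
        2.34634423e-02, -8.92676712e-05]), 'ee_pos': array([0.1904627 , 0.51572447, 0.20497065]), 'eef_rot': array([-3.14062374e+00, -6.68225132e-05,  2.78778702e+00]), 'force': array([-1.01007181, -0.45992729, -0.40001796]), 'moment': array([0.02008148, 0.01258387, 0.04571753]), 'grip_force': 0.0, 'grip_width': 0.09383355013236164}
```

View pics/top0.png

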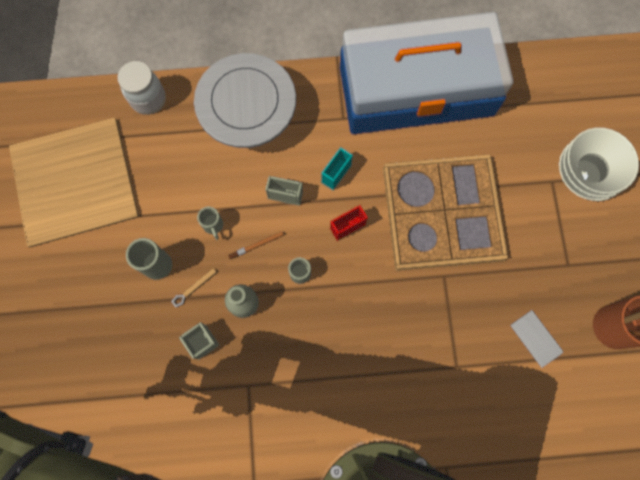

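View pics/scene0.png

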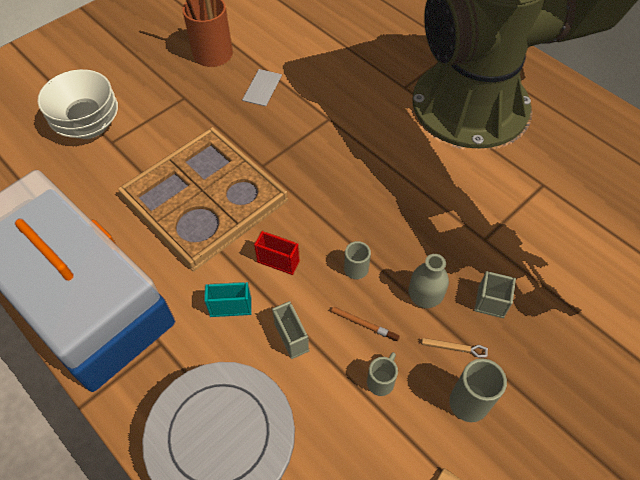

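Candidates in the top view:
- Flask at (240,300). The straight vase at (148,258) could be mistaken for it.
- Plain cup at (300,270). The mug with a handle at (209,220) could be mistaken for it.
- Square cup at (198,341).
- Oblong at (285,190), grey-green. The turquoise (336,168) and red (349,222) ones are not meant.

The cradles are flask (416,188), cup (423,237), square (473,233) and oblong (467,185).

```bash
cat > h.py <<'E'
import numpy as np,cv2
from station import ctrl,cams
def cast(info,uv,z):
    T=np.array(info["world_to_cam"]);R=T[:3,:3];c=-R.T@T[:3,3]
    uv=np.atleast_2d(uv).astype(float)
    r=np.c_[(uv[:,0]-info["cx"])/info["fx"],(uv[:,1]-info["cy"])/info["fy"],np.ones(len(uv))]@R
    return c+r*((z-c[2])/r[:,2])[:,None]
def world(info,d):
    T=np.array(info["world_to_cam"]);R=T[:3,:3]
    v,u=np.mgrid[:480,:640]
    P=np.stack([(u-info["cx"])/info["fx"]*d,(v-info["cy"])/info["fy"]*d,d],-1)
    return (P-T[:3,3])@R
def togo(x,y,z,yaw):
    """tool-frame shift mm and turn about tool z from the current pose; yaw mod pi"""
    o=ctrl.get_obs();w=o["eef_rot"][2]
    R=np.array([[np.cos(w),np.sin(w),0],[np.sin(w),-np.cos(w),0],[0,0,-1]])
    s=R.T@(np.array([x,y,z])-o["ee_pos"])*1000
    t=-((yaw-w+np.pi/2)%np.pi-np.pi/2)
    return np.round(s,1),round(t,3),o["time_s"],np.round(o["qpos"],2)
E
python3 - <<'E'
from h import *
objs=dict(flask=(.11,(240,293),(315,0)),cup=(.058,(300,268),0),square=(.056,(198,340),0),oblong=(.06,(285,189),0),mug=(.058,(209,219),0),vase=(.11,(146,252),0))
for n,ref in(("top",None),("scene",1)):
    I=cams.camera_info(n);d=np.load(n+"0.npz")["d"];p=np.load(n+"0.npz")["p"];W=world(I,d)
    if n=="top": print("table z",np.median(W[300:340,460:500,2]))
    hsv=cv2.cvtColor(p,cv2.COLOR_BGR2HSV)
    sc=dict(flask=(432,265),cup=(357,250),square=(495,285),oblong=(291,325),mug=(383,370),vase=(480,382))
    for k,(h,c,_) in objs.items():
        c=c if n=="top" else sc[k]
        m=(abs(W[...,2]-h)<.006)
        v,u=np.nonzero(m);s=np.hypot(u-c[0],v-c[1])<32
        P=cast(I,np.c_[u[s],v[s]],h)[:,:2]*1000
        if len(P)<8: print(n,k,"few",len(P));continue
        P=P.astype(np.float32);r=cv2.minAreaRect(P);e=cv2.minEnclosingCircle(P)
        print(n,k,len(P),np.round(r[0],1),np.round(r[1],1),round(r[2],1),"circ",np.round(e[0],1),round(e[1]*2,1))
    # box: wall top
    c=(447,210) if n=="top" else (202,198)
    v,u=np.nonzero((W[...,2]>.022)&(W[...,2]<.036));m=np.zeros((480,640),np.uint8);m[v,u]=255
    cs=max(cv2.findContours(m,cv2.RETR_EXTERNAL,cv2.CHAIN_APPROX_NONE)[0],key=lambda q:cv2.contourArea(q) if cv2.pointPolygonTest(q,c,False)>0 else 0)
    r=cv2.minAreaRect((cast(I,cs[:,0],.03)[:,:2]*1000).astype(np.float32));print(n,"box",r)
    # recess floors
    m=((hsv[...,1]<75)&(W[...,2]<.022)&(W[...,2]>.009)).astype(np.uint8)
    m=cv2.morphologyEx(m,cv2.MORPH_OPEN,np.ones((3,3)))
    N,L,st,ce=cv2.connectedComponentsWithStats(m)
    for i in range(1,N):
        if st[i,4]>250 and np.hypot(*(ce[i]-c))<90:
            P=(cast(I,np.argwhere(L==i)[:,::-1],.016)[:,:2]*1000).astype(np.float32)
            r=cv2.minAreaRect(P);print(n,"recess",ce[i].round(),np.round(r[0],1),np.round(r[1],1),round(r[2],1))
p=np.load("top0.npz")["p"];cv2.imwrite("pics/crop.png",cv2.resize(p[140:380,110:380],None,fx=2.4,fy=2.4,interpolation=cv2.INTER_CUBIC))
E
```

```text
table z -0.0008135493026611624
top flask 234 [410.7 235.9] [29.5 31.5] 86.7 circ [410.6 235.7] 32.1
top cup 143 [461.3 117.6] [42.9 41.6] 85.0 circ [460.6 117.8] 44.5
top square 271 [340.2 322. ] [50.6 50.4] 30.5 circ [340.2 322.2] 68.3
top oblong 250 [630.  135.9] [69.7 33.5] 72.1 circ [630.3 136.1] 74.0
top mug 148 [580.4 290.3] [43.7 42.5] 14.4 circ [580.5 290.1] 44.6
top vase 298 [503.3 406.4] [62.6 59.4] 85.0 circ [502.7 407. ] 64.1
top box ((560.5909423828125, -186.46551513671875), (224.71270751953125, 224.34091186523438), 0.05772525072097778)
top recess [465. 184.] [ 615.7 -241.6] [83.2 44.8] 0.2
top recess [415. 189.] [ 615.5 -136.8] [73.2 72.4] 84.9
top recess [473. 232.] [ 511.2 -241.6] [64.2 63.2] 0.3
top recess [422. 237.] [ 510.7 -137.8] [55.4 54.7] 84.9
scene flask 288 [411.6 236.3] [30.8 30.6] 46.5 circ [411.4 236.1] 33.3
scene cup 211 [462.7 118.6] [44.4 42.9] 5.0 circ [463.1 118.8] 46.3
scene square 385 [343.2 323.2] [53.2 50.4] 30.6 circ [343.2 323.6] 70.0
scene oblong 386 [632.4 136.9] [71.3 32.7] 72.3 circ [632.2 136.9] 75.6
scene mug 251 [582.4 291. ] [42.3 42.7] 46.4 circ [582.1 291.4] 44.9
scene vase 528 [505.6 408. ] [62.1 61.3] 26.9 circ [506.1 408.4] 63.9
scene box ((563.7568359375, -184.007568359375), (224.72244262695312, 228.19671630859375), 0.11906452476978302)
scene recess [207. 161.] [ 509.1 -244.2] [61.9 59. ] 0.3
scene recess [163. 191.] [ 613.  -243.9] [82.  40.4] 0.1
scene recess [242. 193.] [ 509.2 -139.7] [51.7 54.4] 49.8
scene recess [197. 225.] [ 613.1 -139.6] [72.6 70.7] 10.7
```

View pics/crop.png

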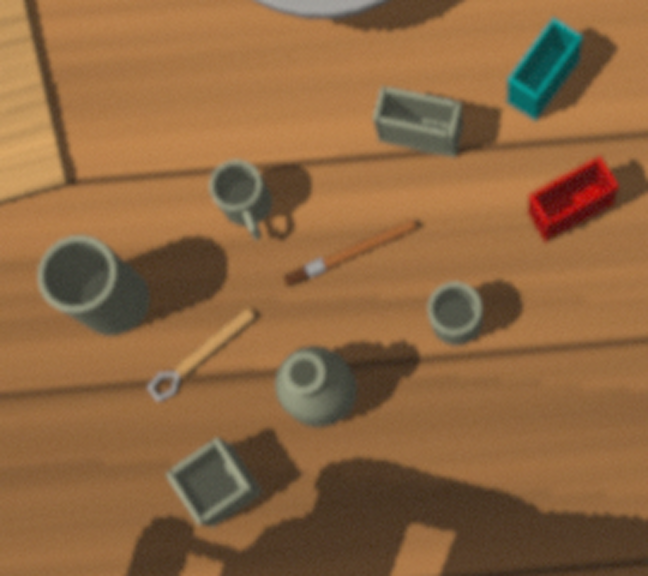

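The crop confirms the choice. The flask with a neck is at (315,385), the cup without a handle at (455,310), the square cup at (212,480) and the grey-green oblong at (420,120). The mug with its handle is at (238,190) and the straight vase at (80,270). Measured sizes match the descriptions. The box centre is about (562,-187) mm, square to the world axes.

```bash
python3 -c "
from h import *
print(togo(.411,.236,.19,2.788))"
```

```text
(array([-303.8, -186. ,   15. ]), np.float64(-0.0), 0.1, array([ 1.15,  0.3 ,  1.52,  0.  ,  1.32, -0.07]))
```

Careful with the scale: shifts go in shares of 750 mm and turns go in shares of 2 pi rad. That gives: -304 mm / 750 = -0.4053, -186 mm / 750 = -0.248.

{"fn": "arm_command", "kwargs": {"plan": [[[-0.056,-0.0347,0.0027,0,0,0,-1],[-0.112,-0.0693,0.0053,0,0,0,-1],[-0.168,-0.104,0.008,0,0,0,-1],[-0.224,-0.1387,0.0107,0,0,0,-1],[-0.28,-0.1733,0.0133,0,0,0,-1],[-0.336,-0.208,0.016,0,0,0,-1],[-0.3867,-0.2373,0.0187,0,0,0,-1],[-0.4053,-0.248,0.02,0,0,0,-1],[-0.4053,-0.248,0.02,0,0,0,-1],[-0.4053,-0.248,0.02,0,0,0,-1]]], "squeeze": 20}}

```text
time_s: 1.1
ee_pos: [0.411, 0.2363, 0.1903]
eef_rot: [-3.141, -0.0, 2.787]
force: [-0.4, 1.0, 0.1]
grip_width: 0.094
grip_force: 0.0
```

```bash
python3 -c "
from h import *
print(togo(.411,.236,.021,2.788))"
```

```text
(array([ -0.2,  -0.3, 169.3]), np.float64(-0.001), 1.1, array([ 0.44,  0.14,  1.75,  0.  ,  1.25, -0.77]))
```

To row units: 169 mm / 750 = 0.2253, 163 mm / 750 = 0.2173.

{"fn": "arm_command", "kwargs": {"plan": [[[0,0,0.0533,0,0,0,-1],[0,0,0.1067,0,0,0,-1],[0,0,0.1533,0,0,0,-1],[0,0,0.1933,0,0,0,-1],[0,0,0.2173,0,0,0,-1],[0,0,0.2253,0,0,0,-1],[0,0,0.2253,0,0,0,-1],[0,0,0.2253,0,0,0,1],[0,0,0.2253,0,0,0,1],[0,0,0.2253,0,0,0,1],[0,0,0.2253,0,0,0,1],[0,0,0.2253,0,0,0,1]]]}}

```text
time_s: 2.3
ee_pos: [0.4114, 0.2361, 0.0218]
eef_rot: [3.141, 0.0, 2.788]
force: [-0.6, -0.1, 4.8]
grip_width: 0.0614
grip_force: 20.0
```

To row units: -130 mm / 750 = -0.1733, -125 mm / 750 = -0.1667.

{"fn": "arm_command", "kwargs": {"plan": [[[0,0,-0.0133,0,0,0,1],[0,0,-0.0467,0,0,0,1],[0,0,-0.0867,0,0,0,1],[0,0,-0.1333,0,0,0,1],[0,0,-0.1667,0,0,0,1],[0,0,-0.1733,0,0,0,1],[0,0,-0.1733,0,0,0,1]]]}}

```text
time_s: 3.0
ee_pos: [0.4113, 0.2361, 0.1516]
eef_rot: [3.141, 0.001, 2.788]
force: [-0.2, 0.0, -3.2]
grip_width: 0.0613
grip_force: 20.0
```

```bash
python3 -c "
from h import *
print(togo(.614,-.135,.15,2.788))"
```

```text
(array([-318.7, -277.9,    1.6]), np.float64(-0.0), 3.0, array([ 0.44,  0.19,  1.79,  0.  ,  1.16, -0.77]))
```

To row units: -319 mm / 750 = -0.4253, -314 mm / 750 = -0.4187.

{"fn": "arm_command", "kwargs": {"plan": [[[-0.0213,-0.0187,0,0,0,0,1],[-0.064,-0.056,0,0,0,0,1],[-0.1067,-0.0933,0,0,0,0,1],[-0.1493,-0.1307,0,0,0,0,1],[-0.192,-0.168,0,0,0,0,1],[-0.2347,-0.2053,0,0,0,0,1],[-0.2773,-0.2427,0,0,0,0,1],[-0.32,-0.28,0,0,0,0,1],[-0.3627,-0.3173,0,0,0,0,1],[-0.4,-0.3493,0,0,0,0,1],[-0.4187,-0.3653,0,0,0,0,1],[-0.4253,-0.3707,0,0,0,0,1]]]}}

```text
time_s: 4.2
ee_pos: [0.6139, -0.1367, 0.1488]
eef_rot: [-3.141, -0.003, 2.786]
force: [-0.9, 0.7, -2.3]
grip_width: 0.0615
grip_force: 20.0
```

```bash
python3 - <<'E'
from h import *
o=ctrl.get_obs();I=cams.camera_info("top");p,d=cams.camera("top");W=world(I,d)
cv2.imwrite("pics/t1.png",p[100:340,280:600]);print(togo(.614,-.135,.038,2.788),o["force"])
E
```

```text
(array([  0.4,   1.2, 111.2]), np.float64(-0.002), 4.25, array([-0.28,  0.52,  1.34, -0.  ,  1.28, -1.49])) [-0.85457644  0.72768431 -2.30423799]
```

View pics/t1.png

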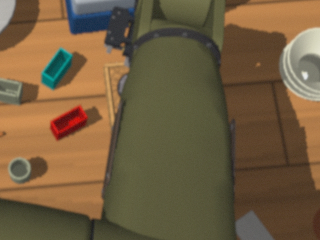

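The arm hides the box here, so I'll descend on the measured position and watch the force.

To row units: 108 mm / 750 = 0.144, 105 mm / 750 = 0.14.

{"fn": "arm_command", "kwargs": {"plan": [[[0,0.0013,0.0267,0,0,0,1],[0,0.0013,0.0667,0,0,0,1],[0,0.0013,0.1067,0,0,0,1],[0,0.0013,0.1307,0,0,0,1],[0,0.0013,0.14,0,0,0,1],[0,0.0013,0.1427,0,0,0,1],[0,0.0013,0.144,0,0,0,1],[0,0.0013,0.144,0,0,0,1]]]}}

```text
time_s: 5.05
ee_pos: [0.615, -0.1341, 0.0444]
eef_rot: [3.141, 0.001, 2.788]
force: [0.2, -0.6, -2.0]
grip_width: 0.0608
grip_force: 20.0
```

To row units: 6 mm / 750 = 0.008, 5.5 mm / 750 = 0.0073.

{"fn": "arm_command", "kwargs": {"plan": [[[0,0,0.0027,0,0,0,1],[0,0,0.0053,0,0,0,1],[0,0,0.0067,0,0,0,1],[0,0,0.0073,0,0,0,1],[0,0,0.008,0,0,0,1],[0,0,0.008,0,0,0,1]]]}}

```text
time_s: 5.65
ee_pos: [0.6146, -0.1343, 0.0378]
eef_rot: [-3.142, 0.0, 2.788]
force: [-3.2, 1.0, 3.4]
grip_width: 0.0612
grip_force: 20.0
```

Contact is at z 37.8 mm, which is the expected height, and the force has turned upward. Releasing.

To row units: -140 mm / 750 = -0.1867, -130 mm / 750 = -0.1733.

{"fn": "arm_command", "kwargs": {"plan": [[[0,0,0,0,0,0,-0.7],[0,0,0,0,0,0,-0.8],[0,0,0,0,0,0,-0.8],[0,0,0,0,0,0,-0.8],[0,0,-0.0267,0,0,0,-0.8],[0,0,-0.08,0,0,0,-0.8],[0,0,-0.1333,0,0,0,-0.8],[0,0,-0.1733,0,0,0,-1],[0,0,-0.1867,0,0,0,-1]]]}}

```text
time_s: 6.55
ee_pos: [0.6156, -0.1345, 0.181]
eef_rot: [3.141, 0.005, 2.788]
force: [-0.4, 0.4, -0.0]
grip_width: 0.0933
grip_force: 0.0
```

```bash
python3 -c "
from h import *
print(togo(.462,.118,.16,2.788))"
```

```text
(array([231.5, 183.6,  21. ]), np.float64(-0.0), 6.55, array([-0.27,  0.5 ,  1.31,  0.  ,  1.33, -1.49]))
```

To row units: 231.5 mm / 750 = 0.3087, 135 mm / 750 = 0.18.

{"fn": "arm_command", "kwargs": {"plan": [[[0.04,0.032,0,0,0,0,-1],[0.0867,0.0693,0.0027,0,0,0,-1],[0.1333,0.1067,0.008,0,0,0,-1],[0.18,0.144,0.0133,0,0,0,-1],[0.2267,0.1813,0.0187,0,0,0,-1],[0.2733,0.2173,0.024,0,0,0,-1],[0.3,0.2373,0.028,0,0,0,-1],[0.3087,0.2447,0.028,0,0,0,-1],[0.3087,0.2447,0.028,0,0,0,-1],[0.3087,0.2447,0.028,0,0,0,-1]]]}}

```text
time_s: 7.55
ee_pos: [0.4615, 0.1174, 0.1562]
eef_rot: [-3.141, -0.0, 2.787]
force: [-0.4, -0.2, -0.5]
grip_width: 0.0939
grip_force: 0.0
```

```bash
python3 -c "
from h import *
print(togo(.462,.118,.022,2.788))
p,d=cams.camera('scene');cv2.imwrite('pics/s2.png',p)"
```

```text
(array([ -0.3,   0.8, 134.2]), np.float64(-0.001), 7.55, array([ 0.17,  0.19,  1.78, -0.  ,  1.17, -1.04]))
```

View pics/s2.png

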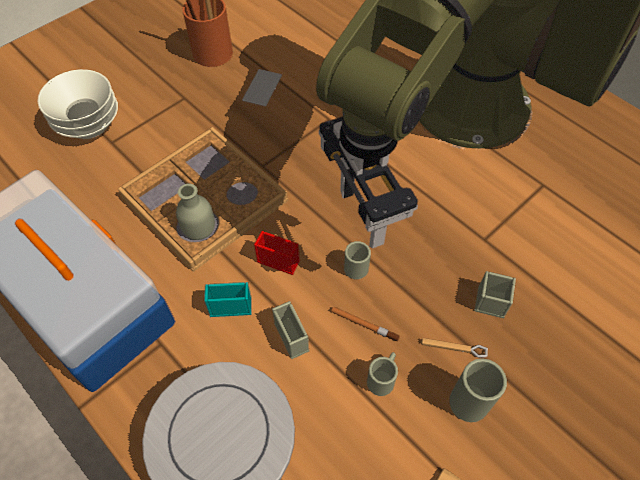

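The flask stands upright in its round recess (195,212), and the gripper is above the cup (357,260).

To row units: 134 mm / 750 = 0.1787, 133 mm / 750 = 0.1773.

{"fn": "arm_command", "kwargs": {"plan": [[[0,0.0011,0.0467,0,0,0,-1],[0,0.0011,0.1,0,0,0,-1],[0,0.0011,0.1467,0,0,0,-1],[0,0.0011,0.1693,0,0,0,-1],[0,0.0011,0.1773,0,0,0,-1],[0,0.0011,0.1787,0,0,0,-1],[0,0.0011,0.1787,0,0,0,1],[0,0.0011,0.1787,0,0,0,1],[0,0.0011,0.1787,0,0,0,1],[0,0.0011,0.1787,0,0,0,1],[0,0.0011,0.1787,0,0,0,1],[0,0.0011,0.1787,0,0,0,1]]], "squeeze": 15}}

```text
time_s: 8.8
ee_pos: [0.4613, 0.1189, 0.0226]
eef_rot: [3.142, 0.0, 2.788]
force: [0.5, 0.7, -0.7]
grip_width: 0.0492
grip_force: 0.0
```

{"fn": "arm_command", "kwargs": {"plan": [[[0,0,0,0,0,0,1],[0,0,0,0,0,0,1],[0,0,0,0,0,0,1]]]}}

```text
time_s: 9.1
ee_pos: [0.4612, 0.1188, 0.0225]
eef_rot: [-3.142, -0.0, 2.788]
force: [0.2, -0.5, 2.1]
grip_width: 0.0426
grip_force: 15.0
```

To row units: -90 mm / 750 = -0.12, -85 mm / 750 = -0.1133.

{"fn": "arm_command", "kwargs": {"plan": [[[0,0,-0.0133,0,0,0,1],[0,0,-0.0467,0,0,0,1],[0,0,-0.0867,0,0,0,1],[0,0,-0.1133,0,0,0,1],[0,0,-0.12,0,0,0,1],[0,0,-0.12,0,0,0,1]]]}}

```text
time_s: 9.7
ee_pos: [0.4614, 0.1189, 0.1129]
eef_rot: [3.141, 0.001, 2.788]
force: [0.3, 0.7, -0.9]
grip_width: 0.043
grip_force: 15.0
```

```bash
python3 -c "
from h import *
print(togo(.510,-.135,.11,2.788))"
```

```text
(array([-133.5, -221.3,    2.9]), np.float64(-0.0), 9.7, array([ 0.18,  0.24,  1.83,  0.  ,  1.07, -1.04]))
```

To row units: -221.3 mm / 750 = -0.2951, -133.5 mm / 750 = -0.178.

{"fn": "arm_command", "kwargs": {"plan": [[[-0.0133,-0.0227,0,0,0,0,1],[-0.04,-0.0667,0,0,0,0,1],[-0.0667,-0.1107,0,0,0,0,1],[-0.0933,-0.1547,0,0,0,0,1],[-0.12,-0.1987,0,0,0,0,1],[-0.1467,-0.2427,0,0,0,0,1],[-0.1667,-0.276,0.0013,0,0,0,1],[-0.176,-0.292,0.0027,0,0,0,1],[-0.178,-0.2951,0.004,0,0,0,1],[-0.178,-0.2951,0.004,0,0,0,1],[-0.178,-0.2951,0.004,0,0,0,1]]]}}

```text
time_s: 10.8
ee_pos: [0.5096, -0.1338, 0.1092]
eef_rot: [3.141, -0.001, 2.789]
force: [0.6, -0.5, -0.4]
grip_width: 0.0427
grip_force: 15.0
```

```bash
python3 -c "
from h import *
print(togo(.510,-.135,.0385,2.788))"
```

```text
(array([-0.8, -1. , 70.7]), np.float64(0.001), 10.8, array([-0.33,  0.35,  1.69,  0.  ,  1.1 , -1.54]))
```

To row units: 70 mm / 750 = 0.0933, 69 mm / 750 = 0.092.

{"fn": "arm_command", "kwargs": {"plan": [[[0,-0.0013,0.02,0,0,0,1],[0,-0.0013,0.0533,0,0,0,1],[0,-0.0013,0.076,0,0,0,1],[0,-0.0013,0.0853,0,0,0,1],[0,-0.0013,0.088,0,0,0,1],[0,-0.0013,0.0907,0,0,0,1],[0,-0.0013,0.092,0,0,0,1],[0,-0.0013,0.0933,0,0,0,1],[0,-0.0013,0.0933,0,0,0,1]]]}}

```text
time_s: 11.7
ee_pos: [0.5096, -0.136, 0.0397]
eef_rot: [3.142, 0.001, 2.788]
force: [0.4, 0.3, -1.0]
grip_width: 0.0433
grip_force: 15.0
```

To row units: 2 mm / 750 = 0.0027, 1.5 mm / 750 = 0.002.

{"fn": "arm_command", "kwargs": {"plan": [[[0,0,0.0007,0,0,0,1],[0,0,0.0013,0,0,0,1],[0,0,0.002,0,0,0,1],[0,0,0.0027,0,0,0,1],[0,0,0.0027,0,0,0,1]]]}}

```text
time_s: 12.2
ee_pos: [0.5096, -0.136, 0.0385]
eef_rot: [-3.142, 0.0, 2.788]
force: [-6.2, 1.2, 13.7]
grip_width: 0.0431
grip_force: 15.0
```

To row units: -110 mm / 750 = -0.1467, -90 mm / 750 = -0.12.

{"fn": "arm_command", "kwargs": {"plan": [[[0,0,0,0,0,0,-0.4],[0,0,0,0,0,0,-0.4],[0,0,0,0,0,0,-0.4],[0,0,0,0,0,0,-0.4],[0,0,-0.02,0,0,0,-0.4],[0,0,-0.0667,0,0,0,-0.4],[0,0,-0.12,0,0,0,-1],[0,0,-0.1467,0,0,0,-1]]]}}

```text
time_s: 13.0
ee_pos: [0.5102, -0.1362, 0.1506]
eef_rot: [3.142, 0.003, 2.788]
force: [-0.2, -0.7, -0.0]
grip_width: 0.0786
grip_force: 0.0
```

```bash
python3 -c "
from h import *
print(togo(.3415,.3225,.13,np.radians(30.5)))"
```

```text
(array([317.2, 371.8,  20.6]), np.float64(-0.886), 13.0, array([-0.33,  0.3 ,  1.65, -0.  ,  1.18, -1.55]))
```

To row units: 372 mm / 750 = 0.496, 317 mm / 750 = 0.4227, -0.886 rad / 6.2832 = -0.141.

{"fn": "arm_command", "kwargs": {"plan": [[[0.0267,0.032,0,0,0,-0.008,-1],[0.064,0.0747,0,0,0,-0.0207,-1],[0.1027,0.12,0.0027,0,0,-0.035,-1],[0.1413,0.1653,0.0053,0,0,-0.0477,-1],[0.18,0.2107,0.008,0,0,-0.0605,-1],[0.2187,0.256,0.0107,0,0,-0.0732,-1],[0.2573,0.3013,0.0133,0,0,-0.0875,-1],[0.296,0.3467,0.016,0,0,-0.1019,-1],[0.3347,0.392,0.02,0,0,-0.1146,-1],[0.3733,0.4373,0.024,0,0,-0.1273,-1],[0.4107,0.4813,0.0267,0,0,-0.1369,-1],[0.4227,0.496,0.0267,0,0,-0.141,-1]]]}}

```text
time_s: 14.2
ee_pos: [0.3394, 0.3254, 0.1272]
eef_rot: [3.141, -0.0, -2.604]
force: [-0.4, -0.4, 0.5]
grip_width: 0.0939
grip_force: 0.0
```

{"fn": "arm_command", "kwargs": {"plan": [[[0,0,0,0,0,0,-1],[0,0,0,0,0,0,-1],[0,0,0,0,0,0,-1]]]}}

```text
time_s: 14.5
ee_pos: [0.3415, 0.3218, 0.1275]
eef_rot: [-3.141, 0.0, -2.611]
force: [-0.1, 1.2, -0.5]
grip_width: 0.0939
grip_force: 0.0
```

```bash
python3 -c "
from h import *
print(togo(.3415,.3225,.021,np.radians(30.5)))"
```

```text
(array([ -0.3,   0.6, 106.5]), np.float64(-0.002), 14.5, array([ 0.68,  0.21,  1.83, -0.  ,  1.1 , -1.42]))
```

To row units: 106 mm / 750 = 0.1413, 105 mm / 750 = 0.14.

{"fn": "arm_command", "kwargs": {"plan": [[[0,0.0007,0.0467,0,0,0,-1],[0,0.0007,0.1,0,0,0,-1],[0,0.0007,0.1307,0,0,0,-1],[0,0.0007,0.14,0,0,0,-1],[0,0.0007,0.1413,0,0,0,-0.5],[0,0.0007,0.1413,0,0,0,1],[0,0.0007,0.1413,0,0,0,1],[0,0.0007,0.1413,0,0,0,1],[0,0.0007,0.1413,0,0,0,1],[0,0.0007,0.1413,0,0,0,1],[0,0.0007,0.1413,0,0,0,1],[0,0.0007,0.1413,0,0,0,1]]]}}

```text
time_s: 15.7
ee_pos: [0.3409, 0.3234, 0.0218]
eef_rot: [-3.142, 0.0, -2.609]
force: [-0.7, -1.5, 6.5]
grip_width: 0.0501
grip_force: 15.0
```

{"fn": "arm_command", "kwargs": {"plan": [[[0,0,0,0,0,0,1],[0,0,0,0,0,0,1]]]}}

```text
time_s: 15.9
ee_pos: [0.3409, 0.3234, 0.0218]
eef_rot: [3.142, 0.0, -2.609]
force: [-0.6, -0.9, 5.6]
grip_width: 0.05
grip_force: 15.0
```

To row units: -100 mm / 750 = -0.1333, -95 mm / 750 = -0.1267.

{"fn": "arm_command", "kwargs": {"plan": [[[0,0,-0.0133,0,0,0,1],[0,0,-0.0467,0,0,0,1],[0,0,-0.0933,0,0,0,1],[0,0,-0.1267,0,0,0,1],[0,0,-0.1333,0,0,0,1],[0,0,-0.1333,0,0,0,1]]]}}

```text
time_s: 16.5
ee_pos: [0.3407, 0.3234, 0.1217]
eef_rot: [3.141, 0.001, -2.609]
force: [0.1, 0.3, -1.6]
grip_width: 0.0496
grip_force: 15.0
```

```bash
python3 -c "
from h import *
print(togo(.510,-.239,.12,0))"
```

```text
(array([ 139.5, -570.5,    1.7]), np.float64(0.532), 16.5, array([ 0.68,  0.21,  1.84,  0.  ,  1.09, -1.42]))
```

To row units: -450 mm / 750 = -0.6, -412 mm / 750 = -0.5493, 0.43 rad / 6.2832 = 0.0684.

{"fn": "arm_command", "kwargs": {"plan": [[[0.0053,-0.02,0,0,0,0.0016,1],[0.0173,-0.0693,0,0,0,0.008,1],[0.0293,-0.1227,0,0,0,0.0143,1],[0.0427,-0.176,0,0,0,0.0207,1],[0.056,-0.2293,0,0,0,0.0271,1],[0.0693,-0.2827,0,0,0,0.0318,1],[0.0827,-0.336,0,0,0,0.0382,1],[0.0947,-0.3893,0,0,0,0.0446,1],[0.108,-0.4427,0,0,0,0.0509,1],[0.1213,-0.496,0,0,0,0.0573,1],[0.1347,-0.5493,0,0,0,0.0637,1],[0.1467,-0.6,0,0,0,0.0684,1]]]}}

```text
time_s: 17.7
ee_pos: [0.4737, -0.1219, 0.1196]
eef_rot: [3.14, -0.002, -3.041]
force: [0.2, 0.4, -1.7]
grip_width: 0.05
grip_force: 15.0
```

```bash
python3 -c "
from h import *
print(togo(.510,-.239,.12,0))"
```

```text
(array([ -24.4, -120.1,   -0.4]), np.float64(0.1), 17.7, array([-0.33,  0.26,  1.79,  0.  ,  1.1 , -2.  ]))
```

To row units: -119 mm / 750 = -0.1587, -117 mm / 750 = -0.156, 0.1 rad / 6.2832 = 0.0159.

{"fn": "arm_command", "kwargs": {"plan": [[[-0.0093,-0.0507,0,0,0,0.0064,1],[-0.02,-0.1,0,0,0,0.0127,1],[-0.0293,-0.14,0,0,0,0.0159,1],[-0.032,-0.156,0,0,0,0.0159,1],[-0.032,-0.1587,0,0,0,0.0159,1],[-0.032,-0.1587,0,0,0,0.0159,1],[-0.032,-0.1587,0,0,0,0.0159,1]]]}}

```text
time_s: 18.4
ee_pos: [0.51, -0.2351, 0.1212]
eef_rot: [3.141, -0.001, -3.138]
force: [-0.0, 0.1, -2.4]
grip_width: 0.05
grip_force: 15.0
```

```bash
python3 -c "
from h import *
print(togo(.510,-.239,.0378,0))"
```

```text
(array([ 0. , -3.9, 83.4]), np.float64(0.003), 18.4, array([-0.5 ,  0.41,  1.58,  0.  ,  1.15, -2.07]))
```

To row units: 82 mm / 750 = 0.1093, 81 mm / 750 = 0.108.

{"fn": "arm_command", "kwargs": {"plan": [[[0,-0.0053,0.02,0,0,0,1],[0,-0.0053,0.06,0,0,0,1],[0,-0.0053,0.0907,0,0,0,1],[0,-0.0053,0.1013,0,0,0,1],[0,-0.0053,0.104,0,0,0,1],[0,-0.0053,0.1067,0,0,0,1],[0,-0.0053,0.108,0,0,0,1],[0,-0.0053,0.1093,0,0,0,1],[0,-0.0053,0.1093,0,0,0,1]]]}}

```text
time_s: 19.3
ee_pos: [0.5105, -0.2403, 0.0399]
eef_rot: [-3.141, 0.001, -3.139]
force: [0.0, 0.1, -1.0]
grip_width: 0.0498
grip_force: 15.0
```

To row units: 2.5 mm / 750 = 0.0033, 2 mm / 750 = 0.0027.

{"fn": "arm_command", "kwargs": {"plan": [[[0,0,0.0009,0,0,0,1],[0,0,0.0019,0,0,0,1],[0,0,0.0027,0,0,0,1],[0,0,0.0033,0,0,0,1],[0,0,0.0033,0,0,0,1]]]}}

```text
time_s: 19.8
ee_pos: [0.5104, -0.2402, 0.0378]
eef_rot: [-3.141, 0.0, -3.139]
force: [-4.5, 2.3, 10.0]
grip_width: 0.0501
grip_force: 15.0
```

To row units: -140 mm / 750 = -0.1867, -130 mm / 750 = -0.1733.

{"fn": "arm_command", "kwargs": {"plan": [[[0,0,0,0,0,0,-0.5],[0,0,0,0,0,0,-0.5],[0,0,0,0,0,0,-0.5],[0,0,0,0,0,0,-0.5],[0,0,-0.02,0,0,0,-0.5],[0,0,-0.0667,0,0,0,-0.5],[0,0,-0.12,0,0,0,-0.5],[0,0,-0.1733,0,0,0,-0.6],[0,0,-0.1867,0,0,0,-0.6]]]}}

```text
time_s: 20.7
ee_pos: [0.5116, -0.2409, 0.1827]
eef_rot: [-3.138, 0.006, -3.139]
force: [0.2, -0.7, -0.1]
grip_width: 0.0751
grip_force: 0.0
```

```bash
python3 -c "
from h import *
print(togo(.631,.1365,.17,np.radians(72.2)))"
```

```text
(array([-120.3,  377.1,   12.7]), np.float64(-1.258), 20.7, array([-0.5 ,  0.35,  1.51, -0.  ,  1.27, -2.08]))
```

To row units: 366 mm / 750 = 0.488, 338 mm / 750 = 0.4507, 1.64 rad / 6.2832 = 0.261.

{"fn": "arm_command", "kwargs": {"plan": [[[-0.0067,0.02,0,0,0,0.0159,-0.6],[-0.02,0.06,0,0,0,0.0382,-0.6],[-0.0333,0.104,0,0,0,0.0605,-0.6],[-0.0467,0.1467,0,0,0,0.0828,-0.6],[-0.0613,0.1907,0,0,0,0.105,-0.6],[-0.0747,0.2347,0,0,0,0.1273,-0.6],[-0.088,0.2773,0,0,0,0.1496,-0.6],[-0.1027,0.32,0.0027,0,0,0.1719,-0.6],[-0.116,0.364,0.0053,0,0,0.1942,-0.6],[-0.1293,0.4067,0.008,0,0,0.2165,-0.6],[-0.144,0.4507,0.012,0,0,0.2387,-0.6],[-0.156,0.488,0.016,0,0,0.261,-0.6]]]}}

```text
time_s: 21.9
ee_pos: [0.6266, 0.1278, 0.165]
eef_rot: [-3.141, 0.0, 1.499]
force: [0.7, -0.5, -0.0]
grip_width: 0.0751
grip_force: 0.0
```

```bash
python3 -c "
from h import *
print(togo(.631,.1365,.17,np.radians(72.2)))"
```

```text
(array([ 9. ,  3.8, -5. ]), np.float64(0.238), 21.9, array([0.14, 0.53, 1.29, 0.  , 1.32, 0.22]))
```

To row units: 9 mm / 750 = 0.012, 5 mm / 750 = 0.0067, 0.238 rad / 6.2832 = 0.0379.

{"fn": "arm_command", "kwargs": {"plan": [[[0.0067,0.0027,0,0,0,0.0191,-0.6],[0.012,0.0053,0,0,0,0.0379,-0.6],[0.012,0.0053,0,0,0,0.0379,-0.6],[0.012,0.0053,0,0,0,0.0379,-0.6]]]}}

```text
time_s: 22.3
ee_pos: [0.6309, 0.1345, 0.165]
eef_rot: [-3.141, 0.0, 1.269]
force: [-0.2, 0.2, -0.6]
grip_width: 0.0755
grip_force: 0.0
```

```bash
python3 -c "
from h import *
print(togo(.631,.1365,.022,np.radians(72.2)))"
```

```text
(array([  1.9,  -0.5, 143. ]), np.float64(0.009), 22.3, array([ 0.15,  0.55,  1.27, -0.  ,  1.33,  0.45]))
```

To row units: 142 mm / 750 = 0.1893, 141 mm / 750 = 0.188, 0.008 rad / 6.2832 = 0.0013.

{"fn": "arm_command", "kwargs": {"plan": [[[0.0027,-0.0007,0.0467,0,0,0.0013,-0.6],[0.0027,-0.0007,0.1,0,0,0.0013,-0.6],[0.0027,-0.0007,0.1533,0,0,0.0013,-0.6],[0.0027,-0.0007,0.18,0,0,0.0013,-0.6],[0.0027,-0.0007,0.188,0,0,0.0013,-0.6],[0.0027,-0.0007,0.1893,0,0,0.0013,-0.6],[0.0027,-0.0007,0.1893,0,0,0.0013,1],[0.0027,-0.0007,0.1893,0,0,0.0013,1],[0.0027,-0.0007,0.1893,0,0,0.0013,1],[0.0027,-0.0007,0.1893,0,0,0.0013,1],[0.0027,-0.0007,0.1893,0,0,0.0013,1],[0.0027,-0.0007,0.1893,0,0,0.0013,1]]]}}

```text
time_s: 23.5
ee_pos: [0.6313, 0.1368, 0.0231]
eef_rot: [3.141, -0.0, 1.258]
force: [-0.2, -0.7, 1.9]
grip_width: 0.0317
grip_force: 15.0
```

{"fn": "arm_command", "kwargs": {"plan": [[[0,0,0,0,0,0,1],[0,0,0,0,0,0,1],[0,0,0,0,0,0,1]]]}}

```text
time_s: 23.8
ee_pos: [0.6313, 0.1368, 0.0231]
eef_rot: [3.141, -0.0, 1.258]
force: [-1.5, 0.5, 2.3]
grip_width: 0.0319
grip_force: 15.0
```

To row units: -160 mm / 750 = -0.2133, -158 mm / 750 = -0.2107.

{"fn": "arm_command", "kwargs": {"plan": [[[0,0,-0.0133,0,0,0,1],[0,0,-0.0467,0,0,0,1],[0,0,-0.0933,0,0,0,1],[0,0,-0.1467,0,0,0,1],[0,0,-0.1933,0,0,0,1],[0,0,-0.2107,0,0,0,1],[0,0,-0.2133,0,0,0,1],[0,0,-0.2133,0,0,0,1]]]}}

```text
time_s: 24.6
ee_pos: [0.6307, 0.1367, 0.1814]
eef_rot: [-3.14, 0.001, 1.258]
force: [0.1, -0.9, -2.2]
grip_width: 0.0323
grip_force: 15.0
```

```bash
python3 -c "
from h import *
print(togo(.614,-.239,.18,0))"
```

```text
(array([-362.6,   99.8,    1.4]), np.float64(1.258), 24.6, array([ 0.16,  0.53,  1.25, -0.  ,  1.36,  0.47]))
```

To row units: -362.5 mm / 750 = -0.4833, -348 mm / 750 = -0.464, 1.258 rad / 6.2832 = 0.2002.

{"fn": "arm_command", "kwargs": {"plan": [[[-0.02,0.0053,0,0,0,0.008,1],[-0.06,0.016,0,0,0,0.0239,1],[-0.104,0.028,0,0,0,0.043,1],[-0.1493,0.0413,0,0,0,0.0621,1],[-0.1947,0.0533,0,0,0,0.0812,1],[-0.24,0.0667,0,0,0,0.1003,1],[-0.2853,0.0787,0,0,0,0.1194,1],[-0.3307,0.0907,0,0,0,0.1385,1],[-0.376,0.104,0,0,0,0.1576,1],[-0.4213,0.116,0,0,0,0.1767,1],[-0.464,0.128,0,0,0,0.1942,1],[-0.4833,0.1333,0,0,0,0.2002,1]]]}}

```text
time_s: 25.8
ee_pos: [0.6133, -0.2422, 0.1811]
eef_rot: [-3.141, 0.002, -0.008]
force: [-0.0, 0.6, -1.2]
grip_width: 0.0319
grip_force: 15.0
```

{"fn": "arm_command", "kwargs": {"plan": [[[0,0,0,0,0,0,1],[0,0,0,0,0,0,1],[0,0,0,0,0,0,1]]]}}

```text
time_s: 26.1
ee_pos: [0.6148, -0.2376, 0.1827]
eef_rot: [-3.141, 0.0, 0.002]
force: [0.8, 0.1, -1.3]
grip_width: 0.0321
grip_force: 15.0
```

```bash
python3 -c "
from h import *
print(togo(.614,-.239,.0391,0))
p,d=cams.camera('scene');cv2.imwrite('pics/s3.png',p[100:340,60:380])"
```

```text
(array([ -0.8,   1.4, 143.6]), np.float64(0.002), 26.1, array([-0.42,  0.56,  1.2 ,  0.  ,  1.38,  1.14]))
```

View pics/s3.png

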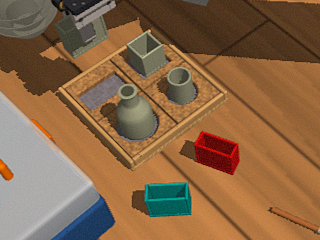

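The flask, cup and square cup stand upright in their recesses. The oblong hangs above its own, empty one.

To row units: 141 mm / 750 = 0.188, 140 mm / 750 = 0.1867.

{"fn": "arm_command", "kwargs": {"plan": [[[-0.0007,0.0013,0.0267,0,0,0,1],[-0.0007,0.0013,0.0733,0,0,0,1],[-0.0007,0.0013,0.12,0,0,0,1],[-0.0007,0.0013,0.16,0,0,0,1],[-0.0007,0.0013,0.1773,0,0,0,1],[-0.0007,0.0013,0.1827,0,0,0,1],[-0.0007,0.0013,0.1853,0,0,0,1],[-0.0007,0.0013,0.1867,0,0,0,1],[-0.0007,0.0013,0.188,0,0,0,1],[-0.0007,0.0013,0.188,0,0,0,1]]]}}

```text
time_s: 27.15
ee_pos: [0.6145, -0.24, 0.0427]
eef_rot: [3.141, -0.001, -0.0]
force: [0.4, -0.1, -1.3]
grip_width: 0.0317
grip_force: 15.0
```

To row units: 4 mm / 750 = 0.0053, 3.8 mm / 750 = 0.0051.

{"fn": "arm_command", "kwargs": {"plan": [[[0,0,0.0013,0,0,0,1],[0,0,0.0027,0,0,0,1],[0,0,0.0036,0,0,0,1],[0,0,0.0044,0,0,0,1],[0,0,0.0051,0,0,0,1],[0,0,0.0053,0,0,0,1]]]}}

```text
time_s: 27.75
ee_pos: [0.6143, -0.2399, 0.0391]
eef_rot: [3.141, -0.0, -0.0]
force: [-6.2, 2.5, 10.1]
grip_width: 0.032
grip_force: 15.0
```

To row units: -180 mm / 750 = -0.24, -175 mm / 750 = -0.2333.

{"fn": "arm_command", "kwargs": {"plan": [[[0,0,0,0,0,0,-0.15],[0,0,0,0,0,0,-0.15],[0,0,0,0,0,0,-0.15],[0,0,0,0,0,0,-0.15],[0,0,-0.02,0,0,0,-0.15],[0,0,-0.0667,0,0,0,-0.15],[0,0,-0.12,0,0,0,-0.15],[0,0,-0.1733,0,0,0,-0.15],[0,0,-0.2133,0,0,0,-0.15],[0,0,-0.2333,0,0,0,-0.15],[0,0,-0.24,0,0,0,-0.15]]]}}

```text
time_s: 28.85
ee_pos: [0.6145, -0.24, 0.2199]
eef_rot: [3.141, -0.002, -0.0]
force: [0.6, -0.1, -0.3]
grip_width: 0.0537
grip_force: 0.0
```

To row units: -420 mm / 750 = -0.56, -390 mm / 750 = -0.52.

{"fn": "arm_command", "kwargs": {"plan": [[[0,-0.0467,0,0,0,0,-0.15],[0,-0.1,0,0,0,0,-0.15],[0,-0.1533,0,0,0,0,-0.15],[0,-0.2067,0,0,0,0,-0.15],[-0.04,-0.2533,0,0,0,0,-0.15],[-0.08,-0.3067,0,0,0,0,-0.15],[-0.12,-0.36,0,0,0,0,-0.15],[-0.16,-0.4133,0,0,0,0,-0.15],[-0.2,-0.4667,0,0,0,0,-0.15],[-0.2267,-0.52,0,0,0,0,-0.15],[-0.24,-0.56,0,0,0,0,-0.15],[-0.24,-0.56,0,0,0,0,-0.15]]]}}

```text
time_s: 30.05
ee_pos: [0.4326, 0.1826, 0.2169]
eef_rot: [3.141, 0.002, 0.003]
force: [0.2, -0.3, 0.1]
grip_width: 0.054
grip_force: 0.0
```

```bash
python3 - <<'E'
from h import *
a,_=cams.camera("top");b,d=cams.camera("scene")
cv2.imwrite("pics/end.png",np.hstack([cv2.resize(x,(400,300)) for x in(a[130:310,340:580],b[100:295,100:360])]))
for n in("top","scene"):
    I=cams.camera_info(n);d=cams.camera(n)[1];W=world(I,d)
    for k,h,x,y in(("flask",.126,.614,-.135),("cup",.074,.51,-.135),("sq",.072,.51,-.239),("obl",.076,.614,-.239),("mug",.058,.581,.29),("vase",.11,.504,.407)):
        m=(abs(W[...,2]-h)<.005)&(np.hypot(W[...,0]-x,W[...,1]-y)<.045)
        v,u=np.nonzero(m)
        if len(v)<8: print(n,k,len(v));continue
        r=cv2.minAreaRect((cast(I,np.c_[u,v],h)[:,:2]*1000).astype(np.float32))
        print(n,k,np.round(r[0],1),np.round(r[1],1),round(r[2],1),"z",np.round(np.percentile(W[m][:,2],90)*1000,1))
o=ctrl.get_obs();print(o["time_s"],o["joint_vel"].round(3))
E
```

```text
top flask [ 614.4 -133.1] [28.6 30.5] 82.8 z 128.1
top cup [ 509.5 -134.8] [43.  42.3] 84.9 z 75.8
top sq [ 507.7 -237.9] [50.5 50.6] 0.1 z 72.9
top obl [ 610.6 -237.3] [71.3 33.3] 0.3 z 77.5
top mug [600.2 297.3] [ 2.  16.9] 18.0 z 59.7
top vase [503.3 406.4] [62.6 59.4] 85.0 z 112.3
scene flask [ 614.8 -132.4] [32.4 31. ] 30.3 z 127.5
scene cup [ 511.7 -133.2] [45.  42.1] 87.7 z 74.6
scene sq [ 510.2 -236.7] [51.2 51.8] 0.9 z 72.5
scene obl [ 613.  -235.4] [69.7 36.4] 0.1 z 76.5
scene mug [582.4 291.1] [42.3 42.5] 46.4 z 58.8
scene vase [505.7 408. ] [62.5 60.1] 37.4 z 110.8
30.25 [-0.011 -0.004 -0.005  0.001 -0.     0.002]
```

View pics/end.png

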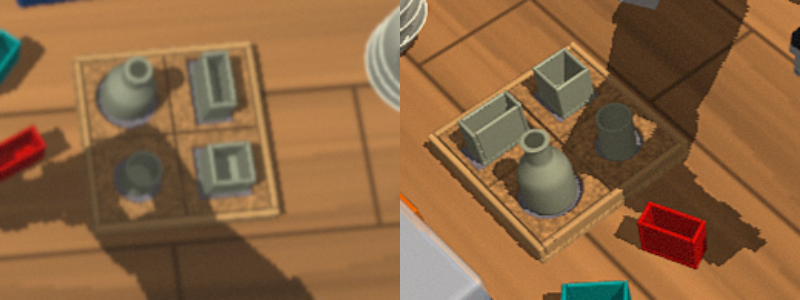

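All four pieces stand upright on their recess floors: their tops are within about 2 mm of 126, 74, 72 and 76 mm. The mug and vase haven't moved, and the gripper is clear of everything.

```bash
python3 -c "
from station import ctrl
print(ctrl.hand_in())"
```

```text
the job is handed in; nothing more can be done
None
```

The flask, round cup, square cup and oblong holder are packed upright in their own recesses, each lowered to the floor before release; the mug and vase were left where they stood, and the job was handed in at about 30 s.

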